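# Lock the stop collar on the camera boom

### The job

Secure the camera carriage with the stop collar on the boom: slide the collar along until it butts against the end of the carriage's hub, turn it so that its set screw faces the flat of the boom squarely, and tighten the screw by its knob onto the flat until it is home and firm, about 0.5 N m; more than 1 N m would damage it. The camera is already set, so do not shove the carriage along, do not screw down on the round of the boom, and leave everything else where it is.

Things in the scene. Friction and masses are not known exactly. Their poses are not given: they have to be found in the camera images.
- stand: camera boom stand, fixed to the bench: white base plate 200 (x) x 360 (y) x 15 mm, 28 mm steel column at its +y end with a black cross clamp that holds the boom. Origin: centre of the plate's underside. The boom's axis runs along the stand's y, 170 mm straight above the origin. The column stands at y = 145 mm and rises 60 mm above the boom.
- boom: round steel bar, 30 mm diameter, with one flat 15 mm wide and 2 mm deep (13 mm from the axis) along its whole length. Origin on the bar's axis above the stand's origin; y along the bar; z square out of the flat, which faces up, rolled up to 0.3 rad either way. The bar reaches from y = -175 to 185 mm and is held fast.
- carriage: camera carriage clamped on the boom: round aluminium hub, 44 mm diameter and 36 mm long, with the white camera and black lens hanging below it. Origin at the hub's centre on the boom's axis; y along the boom. It is already set: its clamp holds up to 20 N along the boom and slips beyond that.
- carriage_face (a point): centre of the carriage hub's -y end face, on the boom's axis: the face that the collar must butt against.
- collar: black steel stop collar on the boom, on the carriage's -y side: 48 mm outside, 22 mm wide (faces 11 mm either side of the origin). Origin at its centre on the boom's axis; y along the boom; z out through the set screw. Slides against 2 N, turns against 0.06 N m, stays where left. Starts 30 to 105 mm clear of the carriage, z leaning 0.6 to 0.9 rad from vertical to the stand's -x side.
- collar_face (a point): centre of the collar's +y face, on the boom's axis: the face that meets the carriage.
- set_screw: steel shoulder set screw in the collar, backed off; z along it, outwards; its origin starts near the boom's axis and moves in with it. Clockwise seen from outside tightens, 6 mm per turn. It turns against 0.05 N m, hardly more when its point bears on the flat; about 0.4 rad later its shoulder seats on the collar's 17 mm round boss and it stops solid. It stays where left.
- knob: square soft-grip head moulded on the set screw, black; same origin and axes as the set screw. The grip has a slight give: it twists 1 rad per 6 N m on the screw and springs back when let go. Its sides are square to x and y, so it can be pinched along x or y, and again after every quarter turn.
- head (a point): middle of the knob, 49.5 mm out along z from the knob's origin; axes as the knob's. The knob is 18 x 18 mm across and 21 mm tall (39 to 60 mm out along z); below it is only the 17 mm round shoulder and boss, and the collar's rim 24 mm from the boom's axis.
- tip (a point): centre of the screw's flat 13 mm point, z outwards. It starts 0.3 to 0.9 mm clear of the round of the boom, so over the flat the point meets the steel after 2.4 to 3.1 rad of turning and the shoulder seats after 2.8 to 3.5 rad.
- petri_dish: clear plastic petri dish, 63 mm across and 14 mm tall, on the stand's base plate under the camera; origin at the centre of its underside. Bystander.
- lens_cap: black round lens cap, 42 mm across, 11 mm tall, lying on the base plate; origin at the centre of its underside. Bystander.
- spare_collar: a second collar of the same size without a set screw (48 mm across, 30.6 mm hole, 22 mm thick), lying flat on the base plate; origin at the centre of its underside. Bystander, not to be used.
- slide_box: flat blue slide box, 85 x 175 x 33 mm, on the bench beyond the stand; origin at the centre of its underside. Bystander.
- reagent_bottle: amber bottle with a black cap, 60 mm across, 115 mm tall, on the bench; origin at the centre of its underside. Bystander.
- tip_box: pipette tip box with a clear lid, 87 x 122 x 73 mm, on the bench; origin at the centre of its underside. Bystander.
- screwdriver: black-handled screwdriver, 160 mm long, lying on the bench on the robot's side of the stand; origin under its middle, x along it towards the blade. Bystander.

How it is judged:
On the way:
1. with the collar against the carriage and its set screw's point down on the flat (within 0.3 mm), the screw is tightened firmly (at least 0.2 N m: the knob twisted 0.033 rad on the screw) (angle between the z axis of collar and the z axis of boom, either way round below 0.12 rad and y of carriage_face in the frame of collar below 0.0135 m and z of tip in the frame of boom below 0.0133 m and angle between the x axis of knob and the x axis of set_screw, either way round above 0.033 rad), for 0.1 s.
At the end, for the whole second after the job is handed in: The collar butts against the carriage (gap under 2.5 mm), its set screw points along the normal of the boom's flat within 0.12 rad and is home, still bearing on the flat with more than 7 N, the carriage is within 4 mm of where it was set, and collar and screw are at rest (contact force between set_screw and boom above 7 N and angle between the z axis of collar and the z axis of boom, either way round below 0.12 rad and y of carriage_face in the frame of collar below 0.0135 m and distance of carriage_face from where it was at the start of the episode below 0.004 m and linear speed of collar below 0.01 m/s and angular speed of set_screw below 0.1 rad/s); the robot touches nothing.
It fails at once if the set screw is overtightened: more than 1.2 N m (the knob twisted over 0.2 rad on the screw) (angle between the x axis of knob and the x axis of set_screw, either way round above 0.2 rad).
It fails at once if the set screw is screwed down (over 35 N) on the round of the boom, more than 0.3 rad off the flat (contact force between set_screw and boom above 35 N and angle between the z axis of collar and the z axis of boom, either way round above 0.3 rad).
It fails at once if the camera carriage is shoved more than 4 mm along the boom (distance of carriage_face from where it was at the start of the episode above 0.004 m).
It fails at once if a bystander is displaced by more than 25 mm (distance of any of petri_dish, lens_cap, spare_collar, slide_box, reagent_bottle, tip_box, screwdriver from where it was at the start of the episode above 0.025 m).
It also fails if it takes over 61 s, if anything falls off the work surface, if the arm or the gripper's body presses on something with over 40 N, if the wrist force passes 120 N, or if a joint passes its speed limit or range.

### The arm

A 6-joint arm with a two-finger parallel gripper is mounted at the origin on the work surface. World frame = base frame: x ahead of the robot, y to its left, z up, the work surface at z = 0. Lengths are in m, angles in rad, forces in N, time in s.
With the tool pointing down it reaches from about 0.425 to 0.95 m from the base axis. Payload 3.5 kg.
Tool frame: the origin (TCP) lies midway between the tips of the shut fingers; the grasp point (between the pads) lies 19 mm behind it; z points along the fingers, y is the direction in which the jaws open and shut (so a half turn about z gives the same grasp; the last joint's range is limited). The gripper opens to 85 mm and grips with 20 to 120 N. Pads are 22 mm wide; open, the fingers measure 114 mm over their backs; the gripper's body (76 mm by 85 mm) begins 54 mm behind the grasp point. The pads swing forward as they close: fully open they stand 13 mm farther back than shut.
Start: joints at [0.999, 0.286, 1.577, -0, 1.279, -0.15], TCP at [0.276, 0.616, 0.231] pointing down, gripper open.
Joint ranges: [-2.77, 2.77], [-0.9, 2.22], [0.21, 2.48], [-1.53, 4.67], [0.24, 2.81], [-2.84, 2.84]. Speed limits (rad/s): [2.79, 2.79, 3.14, 3.14, 3.14, 3.14].

### API

Orientations are given as [roll, pitch, yaw] about the fixed x, y, z axes, in that order (R = Rz(yaw) Ry(pitch) Rx(roll)).
In Python, from plant import manip gives the robot as it stands.
- The arm moves only by the tool servo_tool, never from a script. Its arguments are lists of equal length, an entry for each row: "grip": the closure, from -1 (fully open) to 1 (shut); "offset": the shift along the tool's x, y, z in m, a list of three; "dr": the turn, a rotation vector about the tool's x, y, z in degrees, a list of three. A call has 1 to 12 rows; each row is the pose to reach, as a shift and turn from the pose commanded when the call began, along the tool's axes at that moment; what a row does not reach only later rows make up. A row lasts 1/12 s, in which the tool goes at most 41.7 mm and 7.16 degrees, less where a joint would pass 70% of its speed; a pose out of reach is approached as far as the arm can. A call with a gripper value outside its range is refused whole. The fingers move at their own pace and stop on an object; "newtons" is the grip in N (left out, the last holds). Time passes only in rows, so rows that repeat a pose let the fingers close. It gives the time, the measured TCP pose, the force and the opening at its end, in the units of the state.
- manip.sense(): the state, without advancing time (a new reading comes with each control period).
- manip.read_camera(name): name is "side" or "top" or "wrist"; returns a dict with "frame" (400x640x3 uint8, blue, green, red), "depth" (400x640 float32, m along the optical axis (not along the pixel's ray), 0 where there is no reading), "camera_matrix" (3x3 intrinsics, pixels), "xyz" and "attitude" of the camera in the world. Camera axes: x right, y down, z forward; pixel columns grow to the right and rows downward; lengths in m; the calibration is good to about 2 mm. A picture is of the moment at which its call begins.
- manip.close_job(): hands the job in, once; it reports no verdict.
Trained networks look in a picture, given as the dict that the camera call returned (one of the last four; its "shot" number tells which), for a name from the list of things; names that differ only in an ending like _2 or _b are one class to them, and where a whole thing is asked for, a point or a joint stands for the part that bears it (a point fixed in the world has none). Each returns a list of dicts, best first, with "confidence" (0 to 1); they miss things now and then, are a little off and sometimes report something else, mostly with a low value. They report only what shows in the picture. A call takes as long as a camera call.
- manip.search_frame(picture, label): "location" ([row, column] in pixels, amid what is visible of it).
- manip.landmark_of(picture, label): "location" ([row, column] in pixels: a listed point, or the origin of a listed thing).
The state is a dict: "clock": time; "joint_positions": joint angles; "joint_velocities": joint speeds; "joint_efforts": joint torques, N m; "position": TCP position; "ee_rot": TCP orientation; "force": force on the tool from outside, world axes, zero at the start; "torque": the same for the moment, N m; "grip_width": finger opening in m.
Only numpy, scipy, OpenCV 4.12 (cv2) and the standard library are available. Lean on these libraries where they do the work, as an engineer would, in place of code of your own. Each camera call takes 0.05 s, during which the arm holds its last target. There are 200 camera calls.

## Working session

There is one attempt and no reset: what is moved stays moved. The work goes in short steps, Python scripts to look and compute and a tool call to move; the robot and the scene stay as the last step left them, time stands still between calls to the robot, and variables do not carry over. Pictures are saved under pics/ and viewed, about 8 in all and at most 12, crops included, and the job is handed in when it is done.

Besides the shell and the picture viewer there is one more tool, called after ">>>" by a JSON object that holds its "fn" and its "kwargs", one argument or row to a line. servo_tool: Moves the arm, as the interface text tells. Its arguments: {"type":"object","properties":{"grip":{"type":"array"},"offset":{"type":"array"},"dr":{"type":"array"},"newtons":{"type":"number"}},"required":["grip","offset","dr"]}

```bash
ls; mkdir -p pics
cat > h.py <<'E'
import numpy as np, cv2
from scipy.spatial.transform import Rotation as R
from plant import manip
def rot(a):
    a=np.array(a,float)
    return R.from_euler('xyz',a) if a.size==3 else (R.from_matrix(a) if a.size==9 else R.from_quat(a))
def cloud(p):
    K=p['camera_matrix'];d=p['depth'];v,u=np.mgrid[:d.shape[0],:d.shape[1]]
    c=np.stack([(u-K[0,2])/K[0,0]*d,(v-K[1,2])/K[1,1]*d,d],-1)
    return c@rot(p['attitude']).as_matrix().T+np.array(p['xyz'])
def ray(p,rc):
    K=np.array(p['camera_matrix']);r,c=rc
    v=np.array([(c-K[0,2])/K[0,0],(r-K[1,2])/K[1,1],1]);return np.array(p['xyz']),rot(p['attitude']).apply(v)
def tri(rs):
    A=0;b=0
    for o,v in rs:
        v=v/np.linalg.norm(v);P=np.eye(3)-np.outer(v,v);A=A+P;b=b+P@o
    x=np.linalg.solve(A,b);return x,[np.linalg.norm(np.cross(x-o,v/np.linalg.norm(v))) for o,v in rs]
E
python3 - <<'E'
from h import *
np.set_printoptions(precision=4,suppress=True)
print(manip.sense())
P={}
for n in('side','top','wrist'):
    p=manip.read_camera(n);P[n]=p;cv2.imwrite(f'pics/{n}0.png',p['frame']);print(n,p['xyz'],p['attitude'],p['camera_matrix'][0],p['shot'])
    np.savez(f'{n}0.npz',**{k:p[k] for k in('frame','depth','camera_matrix','xyz','attitude')})
for l in('carriage_face','collar_face','collar','head','tip','boom','stand','carriage','knob'):
    rs=[]
    for n,p in P.items():
        q=manip.landmark_of(p,l)
        if q: print(l,n,q[0]['location'],round(q[0]['confidence'],2)); 
        if q and q[0]['confidence']>.4: rs.append(ray(p,q[0]['location']))
    if len(rs)>1: print('  tri',*tri(rs))
print(manip.sense()['clock'])
E
```

```text
pics
{'clock': 0.0, 'joint_positions': array([ 0.999 ,  0.2872,  1.5782,  0.    ,  1.2786, -0.15  ]), 'joint_velocities': array([ 0.0005, -0.0011,  0.0005,  0.0005, -0.0007, -0.0008]), 'joint_efforts': array([ -0.0008, -40.5977, -29.2629,  -0.0001,   0.0057,  -0.    ]), 'position': array([0.276 , 0.6153, 0.2299]), 'ee_rot': array([-3.1392, -0.0004,  2.7198]), 'force': array([-0.7359,  0.6614,  0.534 ]), 'torque': array([-0.0091,  0.0326,  0.0354]), 'grip_width': 0.08541578833220839}
side [ 0.1148 -0.5966  0.6719] [-2.1724  0.0217 -0.6163] [400.8749   0.     314.6283] 1
top [0.5189 0.0464 1.0149] [-3.0898 -0.0017 -1.5645] [367.2078   0.     318.1465] 2
wrist [0.2036 0.649  0.3725] [2.8261 0.0027 1.1491] [303.4979   0.     319.1436] 3
carriage_face side [187.9, 306.9] 0.73
carriage_face top [196.6, 304.5] 0.65
  tri [0.5557 0.0766 0.1693] [np.float64(0.0001442357553745502), np.float64(0.00014423575537456706)]
collar_face side [204.5, 332.1] 0.77
collar_face top [196.8, 345.8] 0.77
  tri [ 0.5564 -0.0188  0.1735] [np.float64(0.001121413747399041), np.float64(0.0011214137473989734)]
coll
[... 285 characters left out ...]
64(0.0009597649444252162), np.float64(0.0009597649444251588)]
boom side [186.2, 306.5] 0.74
boom top [192.7, 305.3] 0.79
  tri [0.5606 0.0772 0.1723] [np.float64(0.004467350330187191), np.float64(0.004467350330187096)]
stand side [238.8, 307.6] 0.58
stand top [199.7, 306.5] 0.82
  tri [0.5532 0.0771 0.0153] [np.float64(0.0007441618816533853), np.float64(0.0007441618816533171)]
carriage side [182.9, 302.7] 0.9
carriage top [201.5, 299.3] 0.72
  tri [0.5467 0.0861 0.1817] [np.float64(0.003431219061031738), np.float64(0.003431219061031882)]
knob side [205.3, 335.7] 0.6
knob top [197.3, 305.4] 0.53
  tri [0.583  0.0555 0.1194] [np.float64(0.03402639284672591), np.float64(0.0340263928467259)]
1.5
```

Run:
```python
from h import *
t=cv2.imread('pics/top0.png')[110:290,220:460]; s=cv2.imread('pics/side0.png')[80:300,200:460]
cv2.imwrite('pics/a.png',np.vstack([cv2.resize(t,(640,480))[:,:],])); 
a=cv2.resize(t,(400,300),interpolation=3);b=cv2.resize(s,(400,338),interpolation=3)
cv2.imwrite('pics/a.png',np.hstack([cv2.copyMakeBorder(a,0,38,0,0,0),b]))
```

```text
(no output)
```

View pics/a.png

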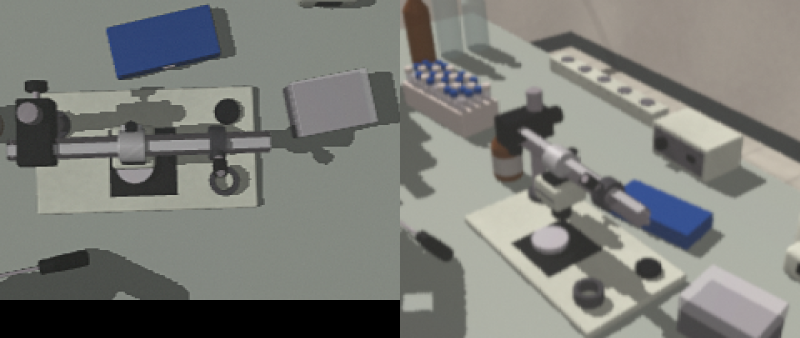

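View pics/side0.png

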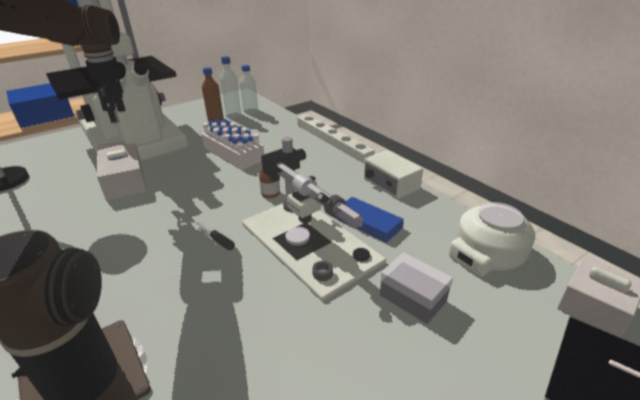

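Run:
```python
from h import *
np.set_printoptions(precision=4,suppress=True)
P=dict(np.load('top0.npz'));C=cloud(P)
m=(C[...,2]>.15)&(C[...,2]<.30)&(abs(C[...,0]-.555)<.08)&(abs(C[...,1]-.03)<.22)
Q=C[m];print(len(Q))
for y in np.arange(-.13,.23,.01):
    q=Q[abs(Q[:,1]-y)<.005]
    if len(q): print(round(y,3),len(q),'x',q[:,0].min().round(4),q[:,0].max().round(4),'zmax',q[:,2].max().round(4),'xmean',q[:,0].mean().round(4))
# base plate z
b=(abs(C[...,0]-.50)<.01)&(abs(C[...,1]-.15)<.03);print(np.median(C[b][:,2]))
q=Q[(Q[:,1]>-.02)&(Q[:,1]<.0)];print(q[q[:,0]<.54][:40])
```

```text
3046
-0.1 38 x 0.5486 0.5767 zmax 0.1841 xmean 0.5623
-0.09 58 x 0.5465 0.5748 zmax 0.1861 xmean 0.5604
-0.08 56 x 0.5464 0.5746 zmax 0.1869 xmean 0.56
-0.07 59 x 0.5464 0.5744 zmax 0.1847 xmean 0.5602
-0.06 52 x 0.5464 0.5744 zmax 0.186 xmean 0.56
-0.05 62 x 0.5463 0.5742 zmax 0.1846 xmean 0.5597
-0.04 70 x 0.5142 0.5828 zmax 0.2169 xmean 0.5516
-0.03 132 x 0.5141 0.583 zmax 0.2202 xmean 0.5473
-0.02 127 x 0.5141 0.5802 zmax 0.2179 xmean 0.5506
-0.01 57 x 0.5437 0.5719 zmax 0.1863 xmean 0.5575
-0.0 58 x 0.5436 0.5718 zmax 0.1856 xmean 0.5572
0.01 52 x 0.5436 0.5716 zmax 0.1863 xmean 0.5573
0.02 59 x 0.5436 0.5714 zmax 0.1865 xmean 0.5574
0.03 58 x 0.5436 0.5713 zmax 0.1857 xmean 0.557
0.04 52 x 0.5435 0.5712 zmax 0.1865 xmean 0.5571
0.05 66 x 0.5409 0.5709 zmax 0.1864 xmean 0.5549
0.06 52 x 0.5409 0.5689 zmax 0.1856 xmean 0.5546
0.07 77 x 0.5338 0.579 zmax 0.1938 xmean 0.5534
0.08 99 x 0.5318 0.5847 zmax 0.1937 xmean 0.5588
0.09 105 x 0.5317 0.5861 zmax 0.1944 xmean 0.5584
0.1 101 x 0.5335 0.5836 zmax 0.194 xmean 0.5568
0.11 50 x 0.5402 0.5751 zmax 0.1921 xmean 0.5551
0.12 62 x 0.5382 0.5664 zmax 0.1861 xmean 0.5521
0.13 53 x 0.5382 0.5661 zmax 0.185 xmean 0.5518
0.14 53 x 0.5381 0.5661 zmax 0.1856 xmean 0.5516
0.15 59 x 0.5381 0.566 zmax 0.1857 xmean 0.5523
0.16 56 x 0.5381 0.5659 zmax 0.1873 xmean 0.5517
0.17 56 x 0.538 0.5658 zmax 0.1857 xmean 0.5517
0.18 56 x 0.538 0.5657 zmax 0.1848 xmean 0.5516
0.19 64 x 0.5306 0.5635 zmax 0.1949 xmean 0.5474
0.2 271 x 0.526 0.616 zmax 0.1994 xmean 0.5711
0.21 221 x 0.5259 0.6346 zmax 0.2327 xmean 0.5775
0.22 233 x 0.5258 0.6349 zmax 0.2326 xmean 0.5784
0.0151360134580808
[[ 0.5388 -0.018   0.1826]
 [ 0.5367 -0.0186  0.1751]]
```

```bash
cat >> h.py <<'E'
np.set_printoptions(precision=4,suppress=True)
def move(pos,Rm):
    s=manip.sense();Rc=rot(s['ee_rot']);p=np.array(s['position'])
    print('from',p,'off',Rc.inv().apply(np.array(pos)-p),'dr',np.degrees((Rc.inv()*Rm).as_rotvec()),'j',s['joint_positions'],'t',s['clock'],'F',s['force'],s['torque'],'w',s['grip_width'])
YB=np.array([-.0377,1,0]);YB/=np.linalg.norm(YB);XB=np.array([YB[1],-YB[0],0])
def axis(y): return np.array([.5600-.0377*(y+.07),y,.17])   # boom axis at world y
def toolR(a,phi=0):
    # tool z along -(radial at lean a to -x), jaw(y) along boom rotated phi about tool z; yaw~pi
    zk=np.cos(a)*np.array([0,0,1])-np.sin(a)*XB
    z=-zk;y=YB;x=np.cross(y,z)
    M=R.from_matrix(np.stack([x,y,z],1))
    return M*R.from_rotvec([0,0,phi]),zk
E
python3 - <<'E'
from h import *
P=dict(np.load('top0.npz'));C=cloud(P).reshape(-1,3)
A=axis(-.07);d=C-A;yy=d@YB;xx=d@XB;zz=d[:,2];r=np.hypot(xx,zz)
m=(r>.040)&(r<.068)&(yy>0.0)&(yy<.09)&(zz>0.01);print(m.sum())
print(np.c_[yy[m]-.07,xx[m],zz[m],np.arctan2(-xx[m],zz[m])])
m2=(r<.016)&(zz>0)&(abs(yy)<.13);a=np.arctan2(-xx[m2],zz[m2])
for m3 in (m2,):
  b=np.polyfit(xx[m3],zz[m3],4);print(b)
print(np.median(zz[m2&(abs(xx)<.003)]))
for x0 in np.arange(-.014,.0145,.002):
  k=m2&(abs(xx-x0)<.001);print(x0,zz[k].mean(),k.sum())
for a in(.75,):
  M,zk=toolR(a);print(M.as_euler('xyz'),axis(-.03)+.17*zk); move(axis(-.03)+.17*zk,M)
E
```

```text
93
[[-0.022  -0.0221  0.0352  0.5617]
 [-0.0241 -0.0222  0.0368  0.5433]
 [-0.026  -0.0223  0.0391  0.5197]
 [-0.0283 -0.0224  0.0389  0.5224]
 [-0.0306 -0.0225  0.0377  0.5378]
 [-0.0327 -0.0225  0.0379  0.5368]
 [-0.0349 -0.0226  0.0381  0.5351]
 [-0.0197 -0.0243  0.0357  0.5967]
 [-0.0215 -0.0244  0.0401  0.5466]
 [-0.0237 -0.0245  0.04    0.5493]
 [-0.0259 -0.0245  0.0396  0.5545]
 [-0.028  -0.0246  0.0404  0.5473]
 [-0.0304 -0.0247  0.0384  0.571 ]
 [-0.0321 -0.0248  0.0437  0.5168]
 [-0.0347 -0.0248  0.0395  0.5612]
 [-0.0192 -0.0265  0.04    0.5857]
 [-0.0211 -0.0266  0.0433  0.5518]
 [-0.0236 -0.0267  0.0399  0.5897]
 [-0.0256 -0.0268  0.0417  0.5701]
 [-0.028  -0.0268  0.0403  0.5867]
 [-0.0298 -0.0269  0.0436  0.5531]
 [-0.0321 -0.027   0.0428  0.5623]
 [-0.034  -0.0271  0.0453  0.5384]
 [-0.037  -0.0271  0.0379  0.6202]
 [-0.0193 -0.0287  0.038   0.6472]
 [-0.021  -0.0288  0.044   0.5802]
 [-0.023  -0.0289  0.046   0.5611]
 [-0.0253 -0.029   0.0452  0.5705]
 [-0.0275 -0.029   0.0446  0.5773]
 [-0.0296 -0.0291  0.0452  0.572 ]
 [-0.0317 -0.0292  0.0458  0.5677]
 [-0.0341 -0
[... 2364 characters left out ...]
 32
-0.006 0.01262283445363201 53
-0.004 0.01263375126035497 51
-0.002 0.01304984418433624 51
0.0 0.013144776023984648 51
0.002 0.013149449342681245 54
0.004000000000000002 0.013151616969489088 50
0.006 0.013426739848279719 23
0.007999999999999998 0.012746953581602855 1
0.01 nan 0
0.012000000000000002 nan 0
0.014 2.5438828673590708e-05 1
[ 3.1416  0.75   -3.1039] [ 0.4427 -0.0344  0.2944]
from [0.2763 0.6158 0.2313] off [-0.418  -0.5251 -0.0631] dr [ -9.8727 -42.1999 -25.0714] j [ 0.999   0.2863  1.5767 -0.      1.2786 -0.15  ] t 1.5 F [ 0.4636 -0.5411  0.2692] [ 0.0629  0.0003 -0.0085] w 0.08573134359973256<stdin>:11: RuntimeWarning: Mean of empty slice.
  ret = ret.dtype.type(ret / rcount)
```

>>> {"fn": "servo_tool", "kwargs": {
  "grip": [-1, -1, -1, -1, -1, -1, -1, -1, -1, -1, -1, -1],
  "offset": [
    [-0.418, -0.525, -0.063],
    [-0.418, -0.525, -0.063],
    [-0.418, -0.525, -0.063],
    [-0.418, -0.525, -0.063],
    [-0.418, -0.525, -0.063],
    [-0.418, -0.525, -0.063],
    [-0.418, -0.525, -0.063],
    [-0.418, -0.525, -0.063],
    [-0.418, -0.525, -0.063],
    [-0.418, -0.525, -0.063],
    [-0.418, -0.525, -0.063],
    [-0.418, -0.525, -0.063]
  ],
  "dr": [
    [-9.9, -42.2, -25.1],
    [-9.9, -42.2, -25.1],
    [-9.9, -42.2, -25.1],
    [-9.9, -42.2, -25.1],
    [-9.9, -42.2, -25.1],
    [-9.9, -42.2, -25.1],
    [-9.9, -42.2, -25.1],
    [-9.9, -42.2, -25.1],
    [-9.9, -42.2, -25.1],
    [-9.9, -42.2, -25.1],
    [-9.9, -42.2, -25.1],
    [-9.9, -42.2, -25.1]
  ]
}}

```text
clock: 2.5
position: [0.3948, 0.1593, 0.2769]
ee_rot: [-3.141, 0.747, -3.104]
force: [0.7, -0.9, -0.7]
grip_width: 0.085
```

Run:
```python
from h import *
M,zk=toolR(.78);move(axis(-.0275)+.15*zk,M)
```

```text
from [0.3948 0.1593 0.2769] off [-0.0372 -0.1928  0.0348] dr [ 0.001  -1.8694  0.0068] j [ 0.2166 -0.781   2.4827 -0.1868  0.7092 -1.2966] t 2.5 F [ 0.6533 -0.9121 -0.7226] [-0.013   0.3036  0.0284] w 0.08504873304011987
```

Run:
```python
from h import *
M,zk=toolR(.78);move(axis(-.0275)+.11*zk,M)
```

```text
from [0.3948 0.1593 0.2769] off [-0.0385 -0.1928  0.0748] dr [ 0.001  -1.8694  0.0068] j [ 0.2166 -0.781   2.4827 -0.1868  0.7092 -1.2966] t 2.5 F [ 0.6533 -0.9121 -0.7226] [-0.013   0.3036  0.0284] w 0.08504873304011987
```

>>> {"fn": "servo_tool", "kwargs": {
  "grip": [-1, -1, -1, -1, -1, -1, -1, -1],
  "offset": [
    [-0.008, -0.04, 0.016],
    [-0.016, -0.08, 0.031],
    [-0.0235, -0.118, 0.046],
    [-0.031, -0.157, 0.061],
    [-0.0385, -0.193, 0.075],
    [-0.0385, -0.193, 0.075],
    [-0.0385, -0.193, 0.075],
    [-0.0385, -0.193, 0.075]
  ],
  "dr": [
    [0, -1.9, 0],
    [0, -1.9, 0],
    [0, -1.9, 0],
    [0, -1.9, 0],
    [0, -1.9, 0],
    [0, -1.9, 0],
    [0, -1.9, 0],
    [0, -1.9, 0]
  ]
}}

```text
clock: 3.17
position: [0.4813, -0.032, 0.2469]
ee_rot: [3.14, 0.777, -3.111]
force: [-0.3, 0.3, -0.3]
grip_width: 0.0853
```

Run:
```python
from h import *
M,zk=toolR(.78);move(axis(-.0275)+.11*zk,M)
p=manip.read_camera('wrist');print(p['xyz'],p['attitude'])
np.savez('wrist1.npz',**{k:p[k] for k in('frame','depth','camera_matrix','xyz','attitude')})
cv2.imwrite('pics/w1.png',p['frame'])
for l in('head','tip','knob','collar_face','carriage_face'):
    q=manip.landmark_of(p,l)
    if q: print(l,q[0]['location'],q[0]['confidence'])
```

```text
from [ 0.4813 -0.032   0.2469] off [-0.0008  0.0016 -0.0011] dr [-0.2242 -0.1881 -0.3033] j [-0.4546 -0.6046  2.4591  0.5702  0.6527 -2.4015] t 3.1667 F [-0.2948  0.3389 -0.2643] [ 0.0029  0.3473 -0.0056] w 0.08532233310192741
[ 0.3248 -0.0362  0.2924] [ 2.0492 -0.0007  1.6021]
tip [210.3, 322.9] 0.68
knob [199.7, 324.1] 0.92
collar_face [199.0, 334.4] 0.55
carriage_face [198.1, 434.6] 0.92
```

View pics/w1.png

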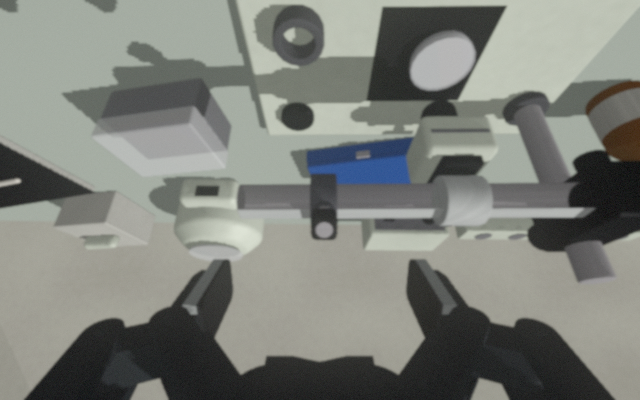

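Run:
```python
from h import *
P=dict(np.load('wrist1.npz'));C=cloud(P)
d=C-axis(-.07);yy=d@YB;xx=d@XB;zz=d[...,2];r=np.hypot(xx,zz)
# boom axis check: points on boom (below flat side) y -.08..-.05 & .01...05
for lo,hi in((.0,.025),(.06,.10),(.10,.135)):
  m=(r<.022)&(yy>lo)&(yy<hi)&(xx<.003)
  Q=np.c_[xx[m],zz[m]]
  from scipy.optimize import least_squares
  rd=Q[Q[:,1]<.006];f=least_squares(lambda c:np.hypot(rd[:,0]-c[0],rd[:,1]-c[1])-.015,[0,0]);print(lo,m.sum(),'axis off x,z',f.x,np.std(f.fun))
  print([(round(b*.002-.012,3),Q[abs(Q[:,0]-(b*.002-.012))<.001,1].mean().round(4)) for b in range(8)], Q[:,0].min())
m=(r>.036)&(r<.07)&(yy>.02)&(yy<.07)&(zz>0)
v,u=np.where(m);print(m.sum(),u.min(),u.max(),v.min(),v.max())
Q=np.c_[xx[m],yy[m]-.07,zz[m]]
for lean in(.70,.75,.80,.85):
  ax=np.array([-np.sin(lean),np.cos(lean)]);h=Q[:,[0,2]]@ax;t=Q[:,0]*np.cos(lean)+Q[:,2]*np.sin(lean)
  e=h>.055;print(lean,'h',np.percentile(h,[5,50,95]),'end t',t[e].min(),t[e].max(),'y',Q[e,1].min(),Q[e,1].max(),'slope h/t',np.polyfit(t[e],h[e],1))
print('collar y', [ (yy[(abs(r-.024)<.002)&(zz<.01)&(yy<.09)&(yy>.0)]-.07).min(),(yy[(abs(r-.024)<.002)&(zz<.01)&(yy<.08)&(yy>.0)]-.07).max()])
mm=(abs(r-.022)<.002)&(zz<.015)&(yy>.11)&(yy<.25);print('carr y',np.percentile(yy[mm]-.07,[1,5,50,95]))
f=cv2.resize(P['frame'][170:250,280:500],(792,288),interpolation=cv2.INTER_CUBIC);cv2.imwrite('pics/w1c.png',f)
```

```text
0.0 313 axis off x,z [ 0.0009 -0.0006] 0.0003121962513829691
[(-0.012, np.float64(nan)), (-0.01, np.float64(nan)), (-0.008, np.float64(0.0118)), (-0.006, np.float64(0.0119)), (-0.004, np.float64(0.0049)), (-0.002, np.float64(0.0023)), (0.0, np.float64(-0.0005)), (0.002, np.float64(-0.0006))] -0.008480789333593646
0.06 535 axis off x,z [ 0.0004 -0.0006] 0.0003135202566956596
[(-0.012, np.float64(nan)), (-0.01, np.float64(0.0118)), (-0.008, np.float64(0.0117)), (-0.006, np.float64(0.0021)), (-0.004, np.float64(0.0071)), (-0.002, np.float64(0.0021)), (0.0, np.float64(-0.0014)), (0.002, np.float64(-0.0004))] -0.009078609075900353
0.1 477 axis off x,z [ 0.0005 -0.0007] 0.0003258236882146888
[(-0.012, np.float64(nan)), (-0.01, np.float64(0.0119)), (-0.008, np.float64(0.0116)), (-0.006, np.float64(0.0071)), (-0.004, np.float64(0.0032)), (-0.002, np.float64(0.0021)), (0.0, np.float64(-0.001)), (0.002, np.float64(-0.001))] -0.00913969975505905
821 310 337 206 239
0.7 h [0.0427 0.0582 0.0603] end t -0.012754870188735008 0.006434925735296412 y -0.034941774069522424 -0.016205431943561548 slope h/t [0.1072 0.059 ]
0.75 h [0.0431 0.0583 0.0603] end t -0.009972146105934943 0.0092216470687718 y -0.034941774069522424 -0.016205431943561548 slope h/t [0.0724 0.0588]
0.8 h [0.0435 0.0583 0.0603] end t -0.007164496851263337 0.011348754464225692 y -0.034941774069522424 -0.016205431943561548 slope h/t [0.0387 0.0586]
0.85 h [0.0438 0.0581 0.0602] end t -0.004338940085661408 0.014155405083991837 y -0.034941774069522424 -0.016205431943561548 slope h/t [-0.0063  0.0585]
collar y [np.float64(-0.03634038028641834), np.float64(-0.014571535047999372)]
carr y [0.0739 0.0749 0.0907 0.1071]<stdin>:10: RuntimeWarning: Mean of empty slice.
  ret = ret.dtype.type(ret / rcount)
```

View pics/w1c.png

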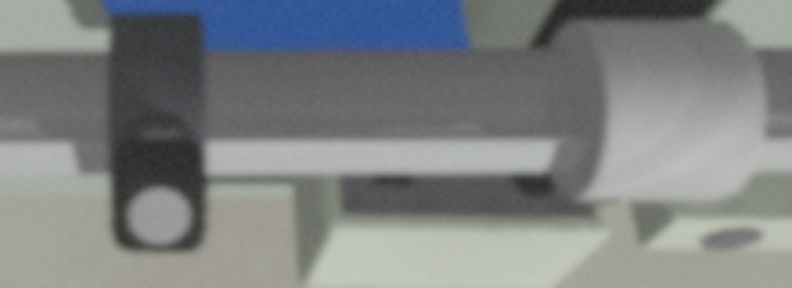

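Run:
```python
from h import *
M,zk=toolR(.78);move(axis(-.0258)+.031*zk,M)
```

```text
from [ 0.4814 -0.0275  0.2481] off [ 0.0002 -0.0013  0.0786] dr [ 0.0827 -0.0325  0.1405] j [-0.4455 -0.6082  2.4598  0.5703  0.6526 -2.4019] t 3.4667 F [0.0639 0.6662 0.788 ] [ 0.0119  0.2935 -0.0014] w 0.08556564741113924
```

```bash
cat > knob.py <<'E'
from h import *
p=manip.read_camera('wrist');s=manip.sense()
C=cloud(p);d=C-axis(-.07);yy=d@YB;xx=d@XB;zz=d[...,2];r=np.hypot(xx,zz)
m=(r>.036)&(r<.07)&(yy>.02)&(yy<.07)&(zz>0)
Q=np.c_[xx[m],yy[m]-.07,zz[m]]
print('tcp',s['position'],rot(s['ee_rot']).as_matrix()[:,2],'knob y',np.percentile(Q[:,1],[1,99]),'mean',Q.mean(0))
T=(C-s['position'])@rot(s['ee_rot']).as_matrix();q=T[m];print('knob in tool',np.percentile(q,[1,99],axis=0))
print('collar y',np.percentile((yy-.07)[(abs(r-.024)<.002)&(zz<.01)&(yy<.08)&(yy>.0)],[1,99]))
mm=(abs(r-.022)<.002)&(zz<.015)&(yy>.11)&(yy<.25);print('carr y',np.percentile(yy[mm]-.07,[1,5,50,95]))
E
python3 knob.py
```

```text
tcp [ 0.4814 -0.0276  0.2481] [ 0.7023  0.0278 -0.7113] knob y [-0.0343 -0.0167] mean [-0.0406 -0.0255  0.0388]
knob in tool [[-0.0092 -0.0097  0.0488]
 [ 0.0084  0.0079  0.0726]]
collar y [-0.036 -0.015]
carr y [0.0738 0.0749 0.0911 0.107 ]
```

>>> {"fn": "servo_tool", "kwargs": {
  "grip": [-1, -1, -1, -1, -1, -1, 1, 1, 1, 1, 1, 1],
  "offset": [
    [0, -0.001, 0.025],
    [0, -0.001, 0.045],
    [0, -0.001, 0.065],
    [0, -0.001, 0.078],
    [0, -0.001, 0.078],
    [0, -0.001, 0.078],
    [0, -0.001, 0.078],
    [0, -0.001, 0.078],
    [0, -0.001, 0.078],
    [0, -0.001, 0.078],
    [0, -0.001, 0.078],
    [0, -0.001, 0.078]
  ],
  "dr": [
    [0, 0, 0],
    [0, 0, 0],
    [0, 0, 0],
    [0, 0, 0],
    [0, 0, 0],
    [0, 0, 0],
    [0, 0, 0],
    [0, 0, 0],
    [0, 0, 0],
    [0, 0, 0],
    [0, 0, 0],
    [0, 0, 0]
  ],
  "newtons": 40
}}

```text
clock: 4.52
position: [0.5363, -0.0284, 0.1927]
ee_rot: [-3.141, 0.78, -3.104]
force: [-6.0, -0.4, 4.8]
grip_width: 0.017
```

Run:
```python
from h import *
M,zk=toolR(.78);move(axis(-.0255)+.031*zk,M)
p=manip.read_camera('wrist');cv2.imwrite('pics/w2.png',p['frame'][100:400])
P=manip.read_camera('top')
np.savez('top2.npz',**{k:P[k] for k in('frame','depth','camera_matrix','xyz','attitude')})
```

```text
from [ 0.5363 -0.0284  0.1927] off [0.0003 0.0021 0.0007] dr [-0.0518 -0.0263 -0.0146] j [-0.3778 -0.3371  2.3993  0.7187  0.4441 -2.5431] t 4.5167 F [-6.0482 -0.3911  4.802 ] [ 0.0327  0.6272 -0.0013] w 0.017037152410824322
```

View pics/w2.png

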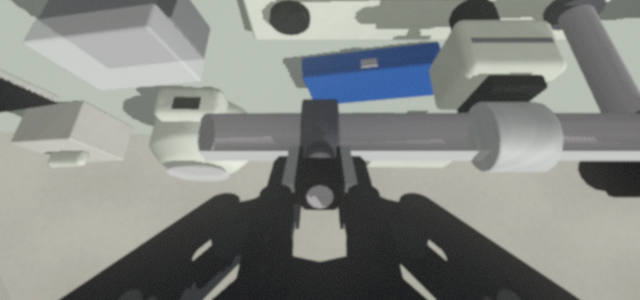

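Run:
```python
from h import *
for n in('top0','top2'):
  P=dict(np.load(n+'.npz'));d=cloud(P).reshape(-1,3)-axis(-.07);yy=d@YB;xx=d@XB;zz=d[:,2]
  for y0,y1 in((-.03,.025),(.075,.13),(.185,.25)):
    m=(yy>y0)&(yy<y1)&(abs(zz-.013)<.003)&(abs(xx+.001)<.0055)
    A=np.c_[xx[m],yy[m],np.ones(m.sum())];c,res,_,_=np.linalg.lstsq(A,zz[m],rcond=None);print(n,y0,m.sum(),c,'sd',np.std(A@c-zz[m]))
    m2=(yy>y0)&(yy<y1)&(abs(zz-.013)<.004);print('  edges',np.percentile(xx[m2],[1,5,95,99]))
```

```text
top0 -0.03 114 [ 0.0827 -0.0123  0.0132] sd 0.0011246046851966416
  edges [-0.0079 -0.0075  0.0056  0.0061]
top0 0.075 111 [ 0.0704 -0.0041  0.0135] sd 0.0012845862734170957
  edges [-0.0081 -0.0074  0.0052  0.0056]
top0 0.185 134 [ 0.0823 -0.0024  0.0137] sd 0.0012886317261668482
  edges [-0.0081 -0.0076  0.0049  0.0057]
top2 -0.03 110 [ 0.0787 -0.0009  0.0132] sd 0.0012064408895553999
  edges [-0.0079 -0.0075  0.0055  0.0058]
top2 0.075 112 [0.1459 0.0134 0.0116] sd 0.0013373401030719143
  edges [-0.0081 -0.0075  0.0052  0.0057]
top2 0.185 135 [0.114  0.0008 0.0127] sd 0.0012153188114198325
  edges [-0.0081 -0.0076  0.0049  0.0056]
```

>>> {"fn": "servo_tool", "kwargs": {
  "grip": [1, 1, 1, 1, 1, 1, 1, 1, 1],
  "offset": [
    [-0.0035, 0, 0.0002],
    [-0.007, 0, 0.0008],
    [-0.0103, 0, 0.0018],
    [-0.0136, 0, 0.0031],
    [-0.0167, 0, 0.0049],
    [-0.0195, 0, 0.0069],
    [-0.0195, 0, 0.0069],
    [-0.0195, 0, 0.0069],
    [-0.0195, 0, 0.0069]
  ],
  "dr": [
    [0, 6.5, 0],
    [0, 13, 0],
    [0, 19.5, 0],
    [0, 26, 0],
    [0, 32.5, 0],
    [0, 39, 0],
    [0, 39, 0],
    [0, 39, 0],
    [0, 39, 0]
  ]
}}

```text
clock: 5.37
position: [0.5558, -0.0281, 0.2017]
ee_rot: [-3.14, 0.101, -3.104]
force: [-1.2, -0.9, 3.8]
grip_width: 0.0173
```

```bash
python3 - <<'E'
from h import *
M,zk=toolR(.10);move(axis(-.0275)+.031*zk,M)
E
python3 knob.py
```

```text
from [ 0.5558 -0.0281  0.2017] off [0.0005 0.0005 0.0008] dr [-0.0829  0.0781 -0.0101] j [-0.2451 -0.0033  1.958   0.0303  1.0893 -1.866 ] t 5.3667 F [-1.211  -0.9312  3.7614] [-0.2597  0.2115 -0.0338] w 0.017260009073331573
tcp [ 0.5557 -0.0281  0.2017] [ 0.1019  0.0024 -0.9948] knob y [-0.0486 -0.0056] mean [-0.0102 -0.0271  0.0552]
knob in tool [[-0.01   -0.0206 -0.0374]
 [ 0.0114  0.0223 -0.0046]]
collar y [-0.0378 -0.0166]
carr y [0.0737 0.0742 0.0898 0.1064]
```

>>> {"fn": "servo_tool", "kwargs": {
  "grip": [1, 1, 1, 1, 1, 1, 1, 1, 1, 1],
  "offset": [
    [0, 0.01, 0],
    [0, 0.022, 0],
    [0, 0.034, 0],
    [0, 0.046, 0],
    [0, 0.058, 0],
    [0, 0.07, 0],
    [0, 0.079, 0],
    [0, 0.084, 0],
    [0, 0.084, 0],
    [0, 0.084, 0]
  ],
  "dr": [
    [0, 0, 0],
    [0, 0, 0],
    [0, 0, 0],
    [0, 0, 0],
    [0, 0, 0],
    [0, 0, 0],
    [0, 0, 0],
    [0, 0, 0],
    [0, 0, 0],
    [0, 0, 0]
  ]
}}

```text
clock: 6.25
position: [0.5522, 0.059, 0.2017]
ee_rot: [3.139, 0.1, -3.103]
force: [0.9, 2.0, 5.9]
grip_width: 0.0173
```

```bash
cat > gap.py <<'E'
from h import *
M,zk=toolR(.10);move(axis(.056)+.031*zk,M)
p=manip.read_camera('wrist')
C=cloud(p);d=C-axis(-.07);yy=d@YB-.07;xx=d@XB;zz=d[...,2];r=np.hypot(xx,zz)
b=(zz<.01)&(yy>.02)&(yy<.12)&(r<.03)&(r>.012)
print([(round(y,4),r[b&(abs(yy-y)<.0005)].mean().round(4)) for y in np.arange(.04,.1,.001)])
print('collar y',np.percentile(yy[(abs(r-.024)<.0008)&b&(yy<.075)],[1,99]))
np.savez('wrist3.npz',**{k:p[k] for k in('frame','depth','camera_matrix','xyz','attitude')})
f=cv2.resize(p['frame'][60:300,200:440],(600,600),interpolation=cv2.INTER_CUBIC);cv2.imwrite('pics/w3.png',f)
for l in('collar_face','carriage_face'):
    q=manip.landmark_of(p,l)
    if q: print(l,q[0]['location'],q[0]['confidence'])
E
python3 gap.py
```

```text
from [0.5522 0.059  0.2017] off [ 0.0002 -0.0031  0.0008] dr [0.1475 0.0047 0.0244] j [-0.0829 -0.0053  1.9601  0.0165  1.0878 -1.6989] t 6.25 F [0.9444 1.9522 5.8845] [ 0.2615 -0.1965  0.0287] w 0.01727598044958119
[(np.float64(0.04), np.float64(0.0153)), (np.float64(0.041), np.float64(0.0152)), (np.float64(0.042), np.float64(0.0154)), (np.float64(0.043), np.float64(0.0153)), (np.float64(0.044), np.float64(0.0154)), (np.float64(0.045), np.float64(0.0153)), (np.float64(0.046), np.float64(0.0154)), (np.float64(0.047), np.float64(0.0153)), (np.float64(0.048), np.float64(0.0147)), (np.float64(0.049), np.float64(0.0223)), (np.float64(0.05), np.float64(0.0229)), (np.float64(0.051), np.float64(0.0231)), (np.float64(0.052), np.float64(0.0233)), (np.float64(0.053), np.float64(0.0232)), (np.float64(0.054), np.float64(0.0233)), (np.float64(0.055), np.float64(0.0231)), (np.float64(0.056), np.float64(0.0233)), (np.float64(0.057), np.float64(0.0232)), (np.float64(0.058), np.float64(0.0232)), (np.float64(0.059), np.float64(0.0232)), (np.float64(0.06), np.float64(0.0231)), (np.float64(0.061), np.fl
[... 1135 characters left out ...]
, np.float64(0.0238)), (np.float64(0.09), np.float64(0.0232)), (np.float64(0.091), np.float64(0.0236)), (np.float64(0.092), np.float64(0.0236)), (np.float64(0.093), np.float64(0.0242)), (np.float64(0.094), np.float64(0.0232)), (np.float64(0.095), np.float64(0.0235)), (np.float64(0.096), np.float64(0.0245)), (np.float64(0.097), np.float64(0.0234)), (np.float64(0.098), np.float64(0.0235)), (np.float64(0.099), np.float64(0.0242))]
collar y [0.0505 0.0704]
collar_face [237.3, 336.6] 0.67
carriage_face [234.9, 337.7] 0.87gap.py:6: RuntimeWarning: Mean of empty slice.
  print([(round(y,4),r[b&(abs(yy-y)<.0005)].mean().round(4)) for y in np.arange(.04,.1,.001)])
  ret = ret.dtype.type(ret / rcount)
```

View pics/w3.png

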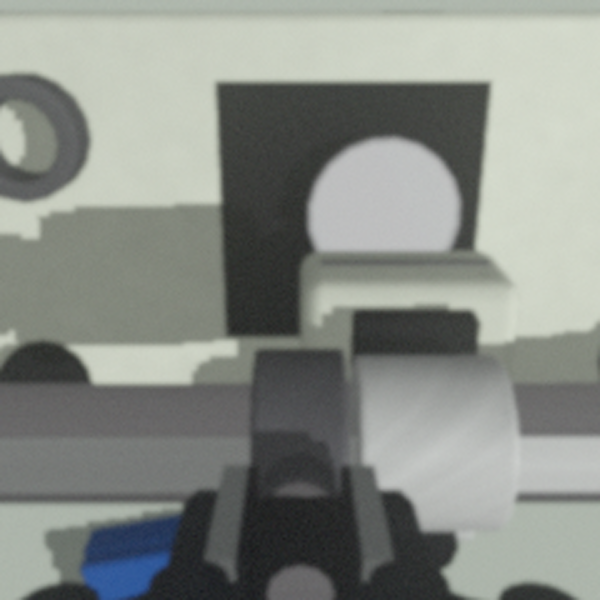

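```bash
cat > gap.py <<'E'
from h import *
M,zk=toolR(.10);move(axis(.056)+.031*zk,M)
p=manip.read_camera('wrist')
C=cloud(p);d=C-axis(-.07);yy=d@YB-.07;xx=d@XB;zz=d[...,2];r=np.hypot(xx,zz)
b=(zz<.01)&(yy>.02)&(yy<.12)&(r<.03)&(r>.012)
q=[(y,np.median(r[b&(abs(yy-y)<.0003)])) for y in np.arange(.066,.078,.0005) if (b&(abs(yy-y)<.0003)).sum()>2]
print([(round(y*1e3,1),round(a*1e3,1)) for y,a in q])
from scipy.optimize import least_squares
for y0,y1 in((0,.03),(.03,.045),(.115,.14)):
  m=(yy>y0)&(yy<y1)&(r<.02)&(zz>-.01);Q=np.c_[xx[m],zz[m]];a=np.arctan2(-Q[:,0],Q[:,1])
  def f(c):  # axis cx,cz, roll; D-shaped profile distance
    X=Q[:,0]-c[0];Z=Q[:,1]-c[1];n=-X*np.sin(c[2])+Z*np.cos(c[2]);return np.maximum(np.hypot(X,Z)-.015,n-.013)
  s=least_squares(f,[0,0,.1],loss='soft_l1',f_scale=.0005);print(y0,m.sum(),s.x,np.std(s.fun),a.min(),a.max())
E
python3 gap.py
```

```text
from [0.5522 0.0589 0.2017] off [ 0.0002 -0.003   0.0008] dr [0.1553 0.0023 0.0043] j [-0.0833 -0.0053  1.9601  0.0166  1.0879 -1.6989] t 6.4 F [1.2465 1.4407 5.8747] [ 0.2944 -0.1644 -0.0483] w 0.017202873690961313
[(np.float64(66.0), np.float64(23.4)), (np.float64(66.5), np.float64(23.3)), (np.float64(67.0), np.float64(23.2)), (np.float64(67.5), np.float64(23.1)), (np.float64(68.0), np.float64(23.3)), (np.float64(68.5), np.float64(23.3)), (np.float64(69.0), np.float64(23.3)), (np.float64(69.5), np.float64(23.2)), (np.float64(70.0), np.float64(23.1)), (np.float64(70.5), np.float64(22.9)), (np.float64(71.0), np.float64(22.6)), (np.float64(73.0), np.float64(15.2)), (np.float64(73.5), np.float64(15.2)), (np.float64(74.0), np.float64(18.3)), (np.float64(74.5), np.float64(21.1)), (np.float64(75.0), np.float64(21.3)), (np.float64(75.5), np.float64(21.3)), (np.float64(76.0), np.float64(21.3)), (np.float64(76.5), np.float64(21.4)), (np.float64(77.0), np.float64(21.8)), (np.float64(77.5), np.float64(21.3))]
0 1343 [ 0.0004 -0.0002  0.1128] 0.0005323205428579624 -1.6105343875234304 2.3260744036681036
0.03 516 [ 0.0003 -0.0002  0.108 ] 0.0006152516227972563 -1.6065293541801209 2.296632521032307
0.115 1134 [ 0.0002 -0.0002  0.0993] 0.0005280499714047729 -1.6540918487537648 2.30559849637931
```

>>> {"fn": "servo_tool", "kwargs": {
  "grip": [1, 1, 1, 1, 1, 1],
  "offset": [
    [0, 0.0005, 0],
    [0, 0.001, 0],
    [0, 0.0015, 0],
    [0, 0.002, 0],
    [0, 0.002, 0],
    [0, 0.002, 0]
  ],
  "dr": [
    [0, 0, 0],
    [0, 0, 0],
    [0, 0, 0],
    [0, 0, 0],
    [0, 0, 0],
    [0, 0, 0]
  ]
}}

```text
clock: 6.95
position: [0.5522, 0.0598, 0.2017]
ee_rot: [3.141, 0.1, -3.104]
force: [0.7, -0.6, 5.4]
grip_width: 0.0177
```

```bash
python3 gap.py
```

```text
from [0.5522 0.0598 0.2017] off [ 0.0002 -0.0039  0.0008] dr [ 0.0156 -0.0066  0.0224] j [-0.0804 -0.0049  1.9597  0.0136  1.0877 -1.6949] t 6.95 F [ 0.7492 -0.5952  5.4496] [-0.2559 -0.1723 -0.1047] w 0.0176542536772604
[(np.float64(66.0), np.float64(23.3)), (np.float64(66.5), np.float64(23.3)), (np.float64(67.0), np.float64(23.4)), (np.float64(67.5), np.float64(23.2)), (np.float64(68.0), np.float64(23.4)), (np.float64(68.5), np.float64(23.3)), (np.float64(69.0), np.float64(23.3)), (np.float64(69.5), np.float64(23.2)), (np.float64(70.0), np.float64(23.3)), (np.float64(70.5), np.float64(23.3)), (np.float64(71.0), np.float64(23.0)), (np.float64(71.5), np.float64(22.5)), (np.float64(73.5), np.float64(15.7)), (np.float64(74.0), np.float64(19.5)), (np.float64(74.5), np.float64(21.1)), (np.float64(75.0), np.float64(21.4)), (np.float64(75.5), np.float64(21.5)), (np.float64(76.0), np.float64(21.5)), (np.float64(76.5), np.float64(21.5)), (np.float64(77.0), np.float64(21.5)), (np.float64(77.5), np.float64(21.5))]
0 1385 [ 0.0004 -0.0002  0.1169] 0.0005510802630632132 -1.607409714421428 2.3018965000305154
0.03 553 [ 0.0004 -0.0002  0.1049] 0.0005706568904650228 -1.5931829806611888 2.302988427122632
0.115 1151 [ 0.0002 -0.0002  0.1051] 0.0005508689554404679 -1.6145506290370313 2.2897879314669005
```

>>> {"fn": "servo_tool", "kwargs": {
  "grip": [1, 1, 1, 1, 1, 1, 1, 1],
  "offset": [
    [0, 0.0004, 0],
    [0, 0.0008, 0],
    [0, 0.0012, 0],
    [0, 0.0016, 0],
    [0, 0.002, 0],
    [0, 0.002, 0],
    [0, 0.002, 0],
    [0, 0.002, 0]
  ],
  "dr": [
    [0, 0, 0],
    [0, 0, 0],
    [0, 0, 0],
    [0, 0, 0],
    [0, 0, 0],
    [0, 0, 0],
    [0, 0, 0],
    [0, 0, 0]
  ]
}}

```text
clock: 7.67
position: [0.5521, 0.0617, 0.2017]
ee_rot: [3.142, 0.1, -3.104]
force: [1.5, -1.4, 5.3]
grip_width: 0.0175
```

```bash
python3 gap.py
```

```text
from [0.5521 0.0617 0.2017] off [ 0.0003 -0.0058  0.0008] dr [ 0.0055 -0.0029  0.02  ] j [-0.0767 -0.0046  1.9594  0.013   1.0876 -1.6909] t 7.6667 F [ 1.4672 -1.4321  5.268 ] [-0.2875 -0.1579 -0.105 ] w 0.01748711483151424
[(np.float64(66.0), np.float64(23.3)), (np.float64(66.5), np.float64(23.3)), (np.float64(67.0), np.float64(23.1)), (np.float64(67.5), np.float64(23.3)), (np.float64(68.0), np.float64(23.4)), (np.float64(68.5), np.float64(23.2)), (np.float64(69.0), np.float64(23.2)), (np.float64(69.5), np.float64(23.0)), (np.float64(70.0), np.float64(23.3)), (np.float64(70.5), np.float64(23.4)), (np.float64(71.0), np.float64(23.5)), (np.float64(71.5), np.float64(23.5)), (np.float64(72.0), np.float64(23.3)), (np.float64(72.5), np.float64(23.3)), (np.float64(73.0), np.float64(23.3)), (np.float64(73.5), np.float64(22.6)), (np.float64(74.0), np.float64(20.3)), (np.float64(74.5), np.float64(21.1)), (np.float64(75.0), np.float64(21.7)), (np.float64(75.5), np.float64(21.8)), (np.float64(76.0), np.float64(22.1)), (np.float64(76.5), np.float64(21.5)), (np.float64(77.0), np.float64(21.3)), (np.float64(77.5), np.float64(21.5))]
0 1391 [ 0.0004 -0.0002  0.1135] 0.0005455435554233241 -1.600665755642363 2.305378283283049
0.03 593 [ 0.0004 -0.0002  0.106 ] 0.0005692262422334222 -1.5890797442614792 2.3011696267152195
0.115 1143 [ 0.0002 -0.0002  0.1118] 0.0005281198336821891 -1.580125799148119 2.3003244113964536
```

>>> {"fn": "servo_tool", "kwargs": {
  "grip": [1, 1, 1, 1, 1, 1, 1],
  "offset": [
    [0, 0.0003, 0],
    [0, 0.0006, 0],
    [0, 0.0009, 0],
    [0, 0.0012, 0],
    [0, 0.0012, 0],
    [0, 0.0012, 0],
    [0, 0.0012, 0]
  ],
  "dr": [
    [0, 0, 0],
    [0, 0, 0],
    [0, 0, 0],
    [0, 0, 0],
    [0, 0, 0],
    [0, 0, 0],
    [0, 0, 0]
  ]
}}

```text
clock: 8.3
position: [0.5521, 0.0619, 0.2017]
ee_rot: [-3.139, 0.1, -3.103]
force: [1.0, -4.4, 5.9]
grip_width: 0.0171
```

```bash
python3 gap.py
```

```text
from [0.5521 0.0619 0.2017] off [ 0.0003 -0.006   0.0008] dr [-0.1294 -0.0104  0.045 ] j [-0.0751 -0.0044  1.9591  0.0101  1.0874 -1.6885] t 8.3 F [ 1.0363 -4.3654  5.8759] [-0.7806 -0.1738 -0.1178] w 0.017128189945986284
[(np.float64(66.0), np.float64(23.3)), (np.float64(66.5), np.float64(23.3)), (np.float64(67.0), np.float64(23.3)), (np.float64(67.5), np.float64(23.2)), (np.float64(68.0), np.float64(23.2)), (np.float64(68.5), np.float64(23.1)), (np.float64(69.0), np.float64(23.1)), (np.float64(69.5), np.float64(23.3)), (np.float64(70.0), np.float64(23.2)), (np.float64(70.5), np.float64(23.2)), (np.float64(71.0), np.float64(23.5)), (np.float64(71.5), np.float64(23.1)), (np.float64(72.0), np.float64(23.2)), (np.float64(72.5), np.float64(23.2)), (np.float64(73.0), np.float64(23.1)), (np.float64(73.5), np.float64(22.0)), (np.float64(74.0), np.float64(20.7)), (np.float64(74.5), np.float64(21.4)), (np.float64(75.0), np.float64(21.3)), (np.float64(75.5), np.float64(21.5)), (np.float64(76.0), np.float64(21.7)), (np.float64(76.5), np.float64(21.8)), (np.float64(77.0), np.float64(21.5)), (np.float64(77.5), np.float64(21.4))]
0 1386 [ 0.0004 -0.0002  0.1095] 0.0005432889022369866 -1.6055793667782265 2.307971089769661
0.03 601 [ 0.0004 -0.0002  0.1152] 0.0005941785087474988 -1.5778393840229483 2.302660950554348
0.115 1159 [ 0.0002 -0.0002  0.1104] 0.0005513625185429644 -1.6185798678132481 2.299558790780173
```

>>> {"fn": "servo_tool", "kwargs": {
  "grip": [1, 1, 1, 1, 1, 1, 1, 1, 1, 1, 1, 1],
  "offset": [
    [0, -0.0004, 0],
    [0, -0.0004, 0.0001],
    [0, -0.0004, 0.0002],
    [0, -0.0004, 0.0004],
    [0, -0.0004, 0.0005],
    [0, -0.0004, 0.0006],
    [0, -0.0004, 0.0007],
    [0, -0.0004, 0.0008],
    [0, -0.0004, 0.001],
    [0, -0.0004, 0.0011],
    [0, -0.0004, 0.0012],
    [0, -0.0004, 0.0013]
  ],
  "dr": [
    [0, 0, 0],
    [0, 0, 7],
    [0, 0, 14],
    [0, 0, 21],
    [0, 0, 28],
    [0, 0, 35],
    [0, 0, 42],
    [0, 0, 49],
    [0, 0, 56],
    [0, 0, 63],
    [0, 0, 70],
    [0, 0, 77]
  ],
  "newtons": 60
}}

```text
clock: 9.35
position: [0.5523, 0.0622, 0.2005]
ee_rot: [3.044, 0.023, 1.829]
force: [0.7, -1.1, 6.5]
grip_width: 0.017
```

```bash
cat > st.py <<'E'
from h import *
s=manip.sense();Rc=rot(s['ee_rot']);z=Rc.as_matrix()[:,2]
M0,_=toolR(0);rel=(M0.inv()*Rc)
# turn about tool z relative to jaw-along-boom
x=Rc.as_matrix()[:,0];y=Rc.as_matrix()[:,1]
print('p',s['position'],'turn deg',np.degrees(np.arctan2(-y@M0.as_matrix()[:,0],y@YB)),'lean',np.arctan2(z@XB,-z[2]),'ytilt',z@YB,'j',s['joint_positions'],'t',s['clock'])
print('F',s['force'],'T about tool z',s['torque']@z,'T',s['torque'],'eff6',s['joint_efforts'][5],'w',s['grip_width'])
E
python3 st.py
```

```text
p [0.5523 0.0622 0.2005] turn deg 77.2121833590451 lean 0.10010894975849637 ytilt -0.0008825545156290717 j [-0.0751 -0.0029  1.96    0.0117  1.085  -0.3398] t 9.35
F [ 0.6876 -1.0579  6.4559] T about tool z -0.02977413475706443 T [-0.5535 -0.2021 -0.0262] eff6 -0.7266455702483654 w 0.01702841779605301
```

>>> {"fn": "servo_tool", "kwargs": {
  "grip": [1, 1, 1, 1, 1, 1, 1, 1, 1, 1, 1, 1],
  "offset": [
    [0, 0, 0.0001],
    [0, 0, 0.0002],
    [0, 0, 0.0004],
    [0, 0, 0.0005],
    [0, 0, 0.0006],
    [0, 0, 0.0007],
    [0, 0, 0.0008],
    [0, 0, 0.001],
    [0, 0, 0.0011],
    [0, 0, 0.0012],
    [0, 0, 0.0012],
    [0, 0, 0.0012]
  ],
  "dr": [
    [0, 0, 7],
    [0, 0, 14],
    [0, 0, 21],
    [0, 0, 28],
    [0, 0, 35],
    [0, 0, 42],
    [0, 0, 49],
    [0, 0, 56],
    [0, 0, 63],
    [0, 0, 70],
    [0, 0, 75],
    [0, 0, 75]
  ],
  "newtons": 60
}}

```text
clock: 10.35
position: [0.5526, 0.062, 0.1992]
ee_rot: [3.093, -0.088, 0.526]
force: [1.1, -2.7, 4.0]
grip_width: 0.0168
```

```bash
python3 st.py; python3 gap.py
```

```text
p [0.5526 0.062  0.1992] turn deg 152.24099689783225 lean 0.10073223647719827 ytilt -0.0012115864935972086 j [-0.0753 -0.0013  1.9607  0.0115  1.0819  0.9663] t 10.35
F [ 1.1409 -2.7058  3.9911] T about tool z 0.05978508632257587 T [-0.5881 -0.334  -0.1204] eff6 0.3781783953309059 w 0.016824551616858013
from [0.5526 0.062  0.1992] off [-0.0033  0.0052 -0.0017] dr [   0.0328    0.106  -152.1153] j [-0.0753 -0.0013  1.9607  0.0115  1.0819  0.9663] t 10.35 F [ 1.1409 -2.7058  3.9911] [-0.5881 -0.334  -0.1204] w 0.016824551616858013
[(np.float64(66.0), np.float64(24.6)), (np.float64(66.5), np.float64(24.5)), (np.float64(67.0), np.float64(24.6)), (np.float64(67.5), np.float64(24.6)), (np.float64(68.0), np.float64(24.5)), (np.float64(68.5), np.float64(24.5)), (np.float64(69.0), np.float64(24.7)), (np.float64(69.5), np.float64(24.5)), (np.float64(70.0), np.float64(24.5)), (np.float64(70.5), np.float64(24.5)), (np.float64(71.0), np.float64(24.6)), (np.float64(71.5), np.float64(24.5)), (np.float64(72.0), np.float64(24.4)), (np.float64(72.5), np.float64(24.3)), (np.float64(73.0), np.float64(24.0)), (np.float64(73.5), np.float64(22.7)), (np.float64(74.0), np.float64(22.2)), (np.float64(74.5), np.float64(22.5)), (np.float64(75.0), np.float64(22.4)), (np.float64(75.5), np.float64(22.6)), (np.float64(76.0), np.float64(22.6)), (np.float64(76.5), np.float64(22.8)), (np.float64(77.0), np.float64(23.4)), (np.float64(77.5), np.float64(23.7))]
0 1118 [0.0011 0.     0.1169] 0.000513238734642104 -2.2687735254962664 1.8682738394619962
0.03 158 [0.0011 0.0001 0.1264] 0.0004397037806830072 -2.2607935226970435 0.008781565093496667
0.115 1458 [ 0.0008 -0.      0.1275] 0.0005427270675549163 -2.286863636287406 1.8967270646856274
```

>>> {"fn": "servo_tool", "kwargs": {
  "grip": [1, 1, 1, 1],
  "offset": [
    [0, 0, 0.0001],
    [0, 0, 0.0001],
    [0, 0, 0.0002],
    [0, 0, 0.0002]
  ],
  "dr": [
    [0, 0, 4],
    [0, 0, 8],
    [0, 0, 11],
    [0, 0, 11]
  ],
  "newtons": 80
}}

```text
clock: 10.73
position: [0.5526, 0.062, 0.1991]
ee_rot: [3.111, -0.096, 0.335]
force: [1.7, -2.6, 5.6]
grip_width: 0.0167
```

```bash
python3 st.py
```

```text
p [0.5526 0.062  0.1991] turn deg 163.13171021018314 lean 0.1007038832309946 ytilt -0.0012843871384437156 j [-0.0754 -0.0011  1.9608  0.0114  1.0817  1.157 ] t 10.7333
F [ 1.6988 -2.6329  5.5791] T about tool z -0.02073691855645721 T [-0.5356 -0.3067 -0.034 ] eff6 0.24355326779186726 w 0.01672659922338356
```

>>> {"fn": "servo_tool", "kwargs": {
  "grip": [1, 1, 1],
  "offset": [
    [0, 0, 0],
    [0, 0, 0.0001],
    [0, 0, 0.0001]
  ],
  "dr": [
    [0, 0, 4],
    [0, 0, 7],
    [0, 0, 7]
  ]
}}

```text
clock: 10.98
position: [0.5527, 0.062, 0.199]
ee_rot: [3.123, -0.099, 0.212]
force: [1.0, -1.9, 6.5]
grip_width: 0.0164
```

```bash
python3 st.py
```

```text
p [0.5527 0.062  0.199 ] turn deg 170.0975986743162 lean 0.10072080827230813 ytilt -0.0012991730929859328 j [-0.0754 -0.001   1.9608  0.0114  1.0815  1.2791] t 10.9833
F [ 1.0309 -1.8933  6.5068] T about tool z -0.061245761925942395 T [-0.524  -0.2902  0.0079] eff6 0.24763327091932297 w 0.016409983527935854
```

>>> {"fn": "servo_tool", "kwargs": {
  "grip": [1, 1, 1],
  "offset": [
    [0, 0, 0],
    [0, 0, 0.0001],
    [0, 0, 0.0001]
  ],
  "dr": [
    [0, 0, 3],
    [0, 0, 6],
    [0, 0, 6]
  ]
}}

```text
clock: 11.23
position: [0.5527, 0.0619, 0.199]
ee_rot: [3.133, -0.1, 0.107]
force: [0.9, -3.0, 6.4]
grip_width: 0.0165
```

```bash
python3 st.py
```

```text
p [0.5527 0.0619 0.199 ] turn deg 176.06645688181504 lean 0.10073015190619414 ytilt -0.001335844450547306 j [-0.0754 -0.0009  1.9608  0.0114  1.0814  1.3838] t 11.2333
F [ 0.9073 -3.0281  6.4197] T about tool z -0.03784358433804647 T [-0.5451 -0.2626 -0.0177] eff6 0.2524490375071764 w 0.016530790436781316
```

>>> {"fn": "servo_tool", "kwargs": {
  "grip": [1, 1, 1],
  "offset": [
    [0, 0, 0],
    [0, 0, 0.0001],
    [0, 0, 0.0001]
  ],
  "dr": [
    [0, 0, 3],
    [0, 0, 6],
    [0, 0, 6]
  ]
}}

```text
clock: 11.48
position: [0.5527, 0.0619, 0.1989]
ee_rot: [-3.139, -0.101, 0.002]
force: [0.7, -3.2, 5.4]
grip_width: 0.0169
```

```bash
python3 st.py
```

```text
p [0.5527 0.0619 0.1989] turn deg -177.96359530706297 lean 0.10068611324290723 ytilt -0.0013750598653949134 j [-0.0755 -0.0008  1.9608  0.0113  1.0814  1.4885] t 11.4833
F [ 0.7018 -3.1917  5.4208] T about tool z -0.01060064125233382 T [-0.5361 -0.2525 -0.0441] eff6 0.2670821640640497 w 0.0168967465329736
```

>>> {"fn": "servo_tool", "kwargs": {
  "grip": [1, 1, 1],
  "offset": [
    [0, 0, 0],
    [0, 0, 0.0001],
    [0, 0, 0.0001]
  ],
  "dr": [
    [0, 0, 3],
    [0, 0, 5],
    [0, 0, 5]
  ]
}}

```text
clock: 11.73
position: [0.5527, 0.0619, 0.1989]
ee_rot: [-3.131, -0.1, -0.085]
force: [1.2, -3.1, 6.3]
grip_width: 0.0164
```

```bash
python3 st.py
```

```text
p [0.5527 0.0619 0.1989] turn deg -173.0271033886385 lean 0.10078155107528736 ytilt -0.0014592867446613764 j [-0.0755 -0.0008  1.9608  0.0112  1.0812  1.5751] t 11.7333
F [ 1.2467 -3.0771  6.2954] T about tool z -0.04531856268220205 T [-0.5306 -0.2309 -0.0086] eff6 0.21517960354685783 w 0.016407209513546742
```

>>> {"fn": "servo_tool", "kwargs": {
  "grip": [1, 1, 1],
  "offset": [
    [0, 0, 0],
    [0, 0, 0.0001],
    [0, 0, 0.0001]
  ],
  "dr": [
    [0, 0, 3],
    [0, 0, 5],
    [0, 0, 5]
  ]
}}

```text
clock: 11.98
position: [0.5527, 0.0619, 0.1989]
ee_rot: [-3.122, -0.099, -0.173]
force: [0.4, -2.8, 6.3]
grip_width: 0.0166
```

```bash
python3 st.py
```

```text
p [0.5527 0.0619 0.1989] turn deg -168.05009631275388 lean 0.10069592302549644 ytilt -0.0014621892881213684 j [-0.0755 -0.0006  1.9609  0.0112  1.0812  1.6624] t 11.9833
F [ 0.3609 -2.8018  6.2722] T about tool z -0.10016172829797866 T [-0.5679 -0.1897  0.0429] eff6 0.22404591087251902 w 0.016629517846768666
```

>>> {"fn": "servo_tool", "kwargs": {
  "grip": [1, 1, 1],
  "offset": [
    [0, 0, 0],
    [0, 0, 0],
    [0, 0, 0]
  ],
  "dr": [
    [0, 0, 2],
    [0, 0, 4],
    [0, 0, 4]
  ]
}}

```text
clock: 12.23
position: [0.5527, 0.0618, 0.1989]
ee_rot: [-3.115, -0.097, -0.243]
force: [0.6, -3.3, 6.9]
grip_width: 0.0164
```

```bash
python3 st.py
```

```text
p [0.5527 0.0618 0.1989] turn deg -164.07474771188922 lean 0.10077704125070518 ytilt -0.0015315859490939545 j [-0.0755 -0.0007  1.9609  0.0112  1.0811  1.7321] t 12.2333
F [ 0.5864 -3.2567  6.9383] T about tool z -0.13143059902048265 T [-0.5636 -0.1942  0.0747] eff6 0.22461026441305876 w 0.01644214394507493
```

>>> {"fn": "servo_tool", "kwargs": {
  "grip": [1, 1, 1],
  "offset": [
    [0, 0, 0],
    [0, 0, 0],
    [0, 0, 0]
  ],
  "dr": [
    [0, 0, 2],
    [0, 0, 4],
    [0, 0, 4]
  ]
}}

```text
clock: 12.48
position: [0.5527, 0.0618, 0.1989]
ee_rot: [-3.109, -0.095, -0.313]
force: [0.7, -2.7, 5.8]
grip_width: 0.0167
```

```bash
python3 st.py; python3 st.py|tail -1
python3 - <<'E'
from h import *
for _ in range(4):
    manip.read_camera('top');s=manip.sense();print(s['torque']@rot(s['ee_rot']).as_matrix()[:,2])
E
```

```text
p [0.5527 0.0618 0.1989] turn deg -160.1111750714754 lean 0.1007521020434268 ytilt -0.0016531610717103766 j [-0.0755 -0.0007  1.9609  0.011   1.0811  1.8016] t 12.4833
F [ 0.6995 -2.7242  5.8328] T about tool z -0.18635154723640215 T [-0.5382 -0.2665  0.1323] eff6 0.31301706098020077 w 0.016695271628118947
F [ 0.6995 -2.7242  5.8328] T about tool z -0.18635154723640215 T [-0.5382 -0.2665  0.1323] eff6 0.31301706098020077 w 0.016695271628118947
-0.13741554796503055
-0.10207925134838416
-0.14738585947748786
-0.21217693697334358
```

>>> {"fn": "servo_tool", "kwargs": {
  "grip": [1, 1, 1],
  "offset": [
    [0, 0, 0],
    [0, 0, 0],
    [0, 0, 0]
  ],
  "dr": [
    [0, 0, 2],
    [0, 0, 3],
    [0, 0, 3]
  ]
}}

```text
clock: 12.93
position: [0.5527, 0.0618, 0.1988]
ee_rot: [-3.104, -0.093, -0.363]
force: [1.9, -2.5, 7.0]
grip_width: 0.0165
```

```bash
cat > tq.py <<'E'
from h import *
v=[]
for _ in range(4):
    manip.read_camera('top');s=manip.sense();v.append(s['torque']@rot(s['ee_rot']).as_matrix()[:,2])
print('mean tz',np.mean(v),v)
E
python3 st.py;python3 tq.py
```

```text
p [0.5527 0.0618 0.1988] turn deg -157.21762082632827 lean 0.10063058457874459 ytilt -0.001979747297508155 j [-0.0754 -0.0006  1.9609  0.0106  1.0811  1.8525] t 12.9333
F [ 1.8574 -2.5296  6.9637] T about tool z -0.36048627381563614 T [-0.5745 -0.2096  0.3039] eff6 0.43715184554457664 w 0.016543216404212496
mean tz -0.3599784195348168 [np.float64(-0.3213928450069486), np.float64(-0.36650863399816314), np.float64(-0.29790924260199586), np.float64(-0.4541029565321598)]
```

>>> {"fn": "servo_tool", "kwargs": {
  "grip": [1, 1, 1, 1],
  "offset": [
    [0, 0, 0],
    [0, 0, 0],
    [0, 0, 0],
    [0, 0, 0]
  ],
  "dr": [
    [0, 0, 1],
    [0, 0, 2],
    [0, 0, 2],
    [0, 0, 2]
  ]
}}

```text
clock: 13.47
position: [0.5527, 0.0617, 0.1988]
ee_rot: [-3.101, -0.092, -0.397]
force: [0.7, -3.4, 6.3]
grip_width: 0.0167
```

```bash
python3 st.py;python3 tq.py
```

```text
p [0.5527 0.0617 0.1988] turn deg -155.29366935059602 lean 0.10064639777157948 ytilt -0.002280705413443504 j [-0.0754 -0.0006  1.9609  0.0103  1.0811  1.8864] t 13.4667
F [ 0.6862 -3.3989  6.3305] T about tool z -0.5132696365865139 T [-0.6435 -0.2184  0.4506] eff6 0.4848079942166805 w 0.016682966853601777
mean tz -0.49127289001012364 [np.float64(-0.5039008095609487), np.float64(-0.46889412760369126), np.float64(-0.4819735423333754), np.float64(-0.5103230805424789)]
```

>>> {"fn": "servo_tool", "kwargs": {
  "grip": [1, 0.2, 0.2, 0.2, 0.2, 0.2, 0.2, 0.2, 0.2, 0.2],
  "offset": [
    [0, 0, 0],
    [0, 0, 0],
    [0, 0, 0],
    [0, 0, 0],
    [0, 0, 0],
    [0, 0, -0.015],
    [0, 0, -0.04],
    [0, 0, -0.07],
    [0, 0, -0.08],
    [0, 0, -0.08]
  ],
  "dr": [
    [0, 0, -3],
    [0, 0, -3],
    [0, 0, -3],
    [0, 0, -3],
    [0, 0, -3],
    [0, 0, -3],
    [0, 0, -3],
    [0, 0, -3],
    [0, 0, -3],
    [0, 0, -3]
  ]
}}

```text
clock: 14.5
position: [0.5455, 0.0611, 0.2808]
ee_rot: [-3.103, -0.097, -0.349]
force: [-0.1, -0.3, -0.5]
grip_width: 0.0342
```

```bash
python3 st.py; sed -i 's/toolR(.10);move.*/toolR(.10)/' gap.py; python3 gap.py
python3 - <<'E'
from h import *
p=manip.read_camera('wrist');t=manip.read_camera('top')
cv2.imwrite('pics/f.png',np.hstack([cv2.resize(p['frame'][:,120:520],(400,400)),cv2.resize(t['frame'][150:250,270:370],(400,400),interpolation=2)]))
C=cloud(p);d=C-axis(.06);yy=d@YB;xx=d@XB;zz=d[...,2];r=np.hypot(xx,zz)
m=(r>.045)&(r<.062)&(abs(yy)<.015)&(zz>.03)
print(m.sum(),'knob mean x,y,z',xx[m].mean(),yy[m].mean()+.06,zz[m].mean())
ax=np.array([-np.sin(.107),np.cos(.107)]);h=xx*ax[0]+zz*ax[1];e=m&(h>.053);tt=xx*ax[1]-zz*ax[0]
print('end face',e.sum(),np.median(h[e]),'t range',np.percentile(tt[e],[2,98]),'y',np.percentile(yy[e]+.06,[2,98]))
E
```

```text
p [0.5455 0.0611 0.2808] turn deg -158.06270221592433 lean 0.10424312764059628 ytilt -0.0006384498444886933 j [-0.0786 -0.0878  1.8927  0.0121  1.233   1.8358] t 14.5
F [-0.096  -0.2622 -0.4739] T about tool z -0.028905839022203388 T [-0.0405  0.0294  0.0249] eff6 0.002207138459198177 w 0.03424565010831083
[(np.float64(66.0), np.float64(24.2)), (np.float64(66.5), np.float64(24.0)), (np.float64(67.0), np.float64(24.2)), (np.float64(67.5), np.float64(24.4)), (np.float64(68.0), np.float64(24.4)), (np.float64(69.0), np.float64(24.3)), (np.float64(70.5), np.float64(24.4)), (np.float64(71.0), np.float64(24.3)), (np.float64(71.5), np.float64(24.3)), (np.float64(72.0), np.float64(24.2)), (np.float64(73.0), np.float64(23.7)), (np.float64(73.5), np.float64(22.2)), (np.float64(74.5), np.float64(22.2)), (np.float64(75.5), np.float64(22.4)), (np.float64(76.0), np.float64(25.9)), (np.float64(76.5), np.float64(25.9)), (np.float64(77.0), np.float64(23.4)), (np.float64(77.5), np.float64(24.4))]
0 876 [ 0.0008 -0.0001  0.1292] 0.0005596346740071594 -2.297973933150217 2.156286084546956
0.03 422 [ 0.0008 -0.0001  0.1274] 0.0005692526222238039 -2.270694919034899 2.1389274834385907
0.115 626 [ 0.0006 -0.0001  0.1283] 0.0005321995991869672 -2.2761283134785675 2.1396815488813745
721 knob mean x,y,z -0.0036955355576425734 0.06124643560311902 0.054791971820610165
end face 604 0.05623996716161708 t range [-0.0082  0.0095] y [0.0527 0.0706]
```

View pics/f.png

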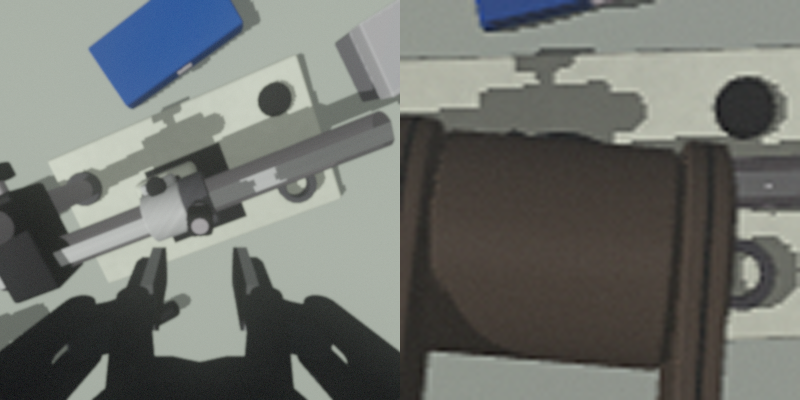

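```bash
python3 -c "
from h import *
print(manip.close_job(),manip.sense()['clock'])"
```

```text
the job is handed in; nothing more can be done
the job is handed in; nothing more can be done
```

I slid the collar against the carriage hub, turned it to face the flat, tightened the set screw to about 0.5 N m, let go and handed the job in at about 15 s. No verdict is reported.

- **Sliding and butting:** I gripped the knob, turned the collar from a lean of about 0.78 rad to 0.10 rad, and slid it about 90 mm. It stopped against the hub at about 4 N, well below the 20 N the carriage clamp holds. Images before and after tightening show the two faces touching to within about 1 mm. The hub face stayed at y ≈ 0.074 m.
- **Squareness:** I measured the flat's roll as 0.10 to 0.13 rad. The views disagreed by about 0.03 rad, and the knob is at about 0.10 rad. Even the worst case is well inside the 0.12 rad limit.
- **Tightening:** The screw took about 205° of turning, including the grip's give. Torque then rose steadily and held at 0.49 N m on average. The knob's end moved in about 3 to 4 mm, which fits the screw being home.
- **Unchecked:** I did not measure the screw's 7 N bearing force on the flat directly; I infer it from the seating torque. I saw no bystander disturbed in the last images, but I did not measure their positions.

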